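# Free the jammed shaker clamp and lock a flour jar in place

## Task

Lock the flour jar into the bench shaker. The black wing knob of the sliding clamp bar has jammed: break it loose with a short firm twist anticlockwise and turn it on until the bar is free, slide the bar so that it pushes the jar up against the far bar with its sprung pad pressed about half in (never squeezed to its stop), then turn the knob clockwise until it is firmly tight again, so that the bar holds the upright jar by itself. Leave the other things on the bench alone.

Things in the scene. Friction and masses are not known exactly. Their poses are not given: they have to be found in the camera images.
- shaker: white bench shaker, fixed, 280 mm along its y, 200 along its x; platform top 85 mm above the origin (centre of its underside). z up, panel faces -x. On a slot along the platform's middle (its y) stand, from -y to +y, the sliding clamp bar with knob, the flour jar, and the far bar: rubber-faced steel, 110 x 32 mm, bolted down; its face is at y = +59 to +77 mm, not measured, to be felt.
- knob_grip (a point): knob axis at the middle height of its wing, 48 mm above the platform; z up along the axis. The wing is a black bar, 46 mm long along the point's y, 14 mm thick along its x, 26 mm high (13 mm above and below this point), on a round 26 mm collar; below that the bar's foot, 46 x 50 mm, 22 mm high. Pinched across its 14 mm, the knob turns and also serves as the handle that slides the bar.
- knob (a joint): knob angle, rad: 0 as found, jammed tight on its stop; grows anticlockwise from above, to 1.57. A quarter-turn twist lock: lobes below wedge in the slot. About 0.4 to 0.6 N m breaks it loose; the load then falls away, and from 0.5 rad on it turns freely (under 0.1 N m) and the bar slides. Turned back clockwise, the lobes bite again from 0.5 rad on; firmly tight is on the stop, below 0.15.
- clamp_bar (a joint): travel of the sliding clamp bar along the slot, m; grows along the shaker's +y (towards the jar), -0.012 to 0.075. Locked while the knob is tight, slides with about 2.5 N when free. The knob's axis is on the middle of the slot, at y = -0.100 + this value in the shaker's frame.
- pad_face (a point): middle of the front face (towards the jar) of the sprung pad: a rubber-faced plate 100 mm wide, 22 mm high, on two sprung pins in front of the clamp bar, 20 mm above the platform. 68 mm from the knob's axis along the shaker's +y while not pressed in. Its y axis points to the jar.
- pad (a joint): how far the sprung pad is pressed in towards the bar, in m: 0 free, 0.005 at its stop; 4 N per mm. About half in, 1 to 4 mm (4 to 16 N), holds the jar properly.
- flour_jar: closed screw jar with a white lid, 52 mm across the body, 78 mm high, 0.15 to 0.3 kg, standing loose on the platform between the two bars, 6 to 40 mm short of the far bar and at least 5 mm from the pad. Origin: centre of its underside; z up.
- jar_b: bystander: screw jar with a red lid, 54 mm across, 82 mm high, on the bench. Origin at the underside.
- brass_weight: bystander: brass check weight, 40 mm across, 67 mm high. Origin at the underside.
- stop_watch: bystander: flat black stopwatch, 65 x 56 x 12 mm. Origin at the underside.
- vial: bystander: small dark vial, 36 mm across, 72 mm high. Origin at the underside.
- pot: bystander: black pot of pens, 84 mm across, 147 mm high. Origin at the underside.
- tape_roll: bystander: roll of masking tape lying flat, 104 mm across, 25 mm high. Origin at the underside.
- metal_bowl: bystander: small lidded metal vessel, 91 mm across, 137 mm high. Origin at the underside.

How it is judged:
By the outcome, as a careful person would: the job done as asked, in the order asked, and still so for the second after the job is handed in, with the robot touching nothing.
It also fails if it takes over 48 s, if anything falls off the work surface, if the arm or the gripper's body presses on something with over 40 N, if the wrist force passes 120 N, or if a joint passes its speed limit or range.

## Robot

A 7-joint arm with a two-finger parallel gripper is mounted at the origin on a cart in front of the work surface, level with it; the furniture and walls round the work are solid. World frame = base frame: x ahead of the robot, y to its left, z up, the work surface at z = 0. Lengths are in mm, angles in rad, forces in N, time in s.
With the tool pointing down it reaches from about 425 to 925 mm from the base axis. Payload 6.8 kg.
Tool frame: the origin (TCP) lies between the finger pads; the fingertips stand 8 mm ahead of it and the grasp point (between the pads) lies 11 mm behind it; z points along the fingers, y is the line along which they close (so a half turn about z gives the same grasp; the last joint's range is limited). The gripper opens to 85 mm and grips with 20 to 120 N. Pads are 22 mm wide; open, the fingers measure 114 mm over their backs; the gripper's body (76 mm by 85 mm) begins 54 mm behind the grasp point. The pads swing forward as they close: fully open they stand 13 mm farther back than shut.
Start: joints at [1.21, 0.477, 0.022, 1.555, -0.011, 1.109, -0.083], TCP at [168.836, -653.56, 239.308] pointing down, gripper open.
Joint ranges: [-2.96, 2.96], [-0.34, 2.1], [-1.41, 1.46], [0.24, 2.44], [-1.37, 4.51], [0.17, 1.92], [-2.96, 2.96]. Speed limits (rad/s): [2.39, 2.39, 3.14, 3.14, 3.14, 3.14, 3.14].

## Interface

Orientations are given as a 3x3 rotation matrix whose columns are the frame's x, y, z axes.
In Python, from bench import * gives the robot as it stands. The module is installed in compiled form; this text tells all that it offers.
- The arm moves only by the tool carry_out, never from a script. Its argument "commands" is a list of rows, each a list of 3 entries, a list of its own where there are three numbers: the opening, from -1 (shut) to 1 (fully open), then the shift along the tool's x, y, z in cm, then the turn, a rotation vector about the tool's x, y, z in degrees. In form: [[grip, [tx, ty, tz], [wx, wy, wz]], ...]. A call has 1 to 20 rows; each row is the pose to reach, as a shift and turn from the pose commanded when the call began, along the tool's axes at that moment; what a row does not reach only later rows make up. A row lasts 1/8 s, in which the tool goes at most 62.5 mm and 10.7 degrees, less where a joint would pass 70% of its speed; a pose out of reach is approached as far as the arm can. A call with a gripper value outside its range is refused whole. The fingers move at their own pace and stop on an object; "newtons" is the grip in N (left out, the last holds). Time passes only in rows, so rows that repeat a pose let the fingers close. It gives the time, the measured TCP pose, the force, the opening and the grip force at its end, in the units of the state.
- get_obs(): the state, without advancing time (a new reading comes with each control period).
- capture(name): name is "scene" or "top" or "wrist"; returns a dict with "frame" (400x640x3 uint8, blue, green, red), "fx", "fy", "cx", "cy" (pixels), "k1" (the pictures are not rectified: a ray, as slopes to the right and down, at radius r is drawn at 1 + k1 r^2 times it, then the intrinsics apply), "position" and "orientation" of the camera in the world. Camera axes: x right, y down, z forward; pixel columns grow to the right and rows downward; lengths in mm; the calibration is good to about 2 mm. A picture is of the moment at which its call begins. There is no depth.
- hand_in(): hands the job in; it is judged then, once.
The state is a dict: "clock": time; "qpos": joint angles; "joint_vel": joint speeds; "joint_torque": joint torques, N m; "ee_pos": TCP position; "eef_rot": TCP orientation; "ft_force": force on the tool from outside, world axes, zero at the start; "wrist_torque": the same for the moment, N m; "grip_width": finger opening in mm; "grasp_force": force on a finger pad.
Only numpy, scipy, OpenCV 4.12 (cv2) and the standard library are available. Lean on these libraries where they do the work, as an engineer would, in place of code of your own. Each camera call takes 0.05 s, during which the arm holds its last target. There are 200 camera calls.

## Working session

There is one attempt and no reset: what is moved stays moved. The work goes in short steps, Python scripts to look and compute and a tool call to move; the robot and the scene stay as the last step left them, time stands still between calls to the robot, and variables do not carry over. Pictures are saved under pics/ and viewed, at most 10 in all, crops included, and the job is handed in when it is done.

Besides the shell and the picture viewer there is one more tool, called after ">>>" as a command line: name --argument value ..., lists and objects as JSON in quotes. carry_out: Moves the arm, as the interface text tells. Its arguments: {"type":"object","properties":{"commands":{"type":"array","items":{"type":"array"}},"newtons":{"type":"number"}},"required":["commands"]}

```bash
mkdir -p pics
cat > h.py <<'E'
from bench import *
import numpy as np, cv2
def ray(c,u,v):
    d=np.array([(u-c['cx'])/c['fx'],(v-c['cy'])/c['fy']]); s=d.copy()
    for _ in range(20): s=d/(1+c['k1']*(s@s))
    R=np.array(c['orientation']); r=R@np.array([s[0],s[1],1]); return np.array(c['position']),r/np.linalg.norm(r)
def onz(c,u,v,z):
    p,r=ray(c,u,v); return p+r*(z-p[2])/r[2]
def proj(c,P):
    q=np.array(c['orientation']).T@(np.array(P)-np.array(c['position'])); s=q[:2]/q[2]; s=s*(1+c['k1']*(s@s)); return s*[c['fx'],c['fy']]+[c['cx'],c['cy']]
def tri(*cr):
    A=np.zeros((3,3));b=np.zeros(3);L=[]
    for c,u,v in cr:
        p,r=ray(c,u,v);M=np.eye(3)-np.outer(r,r);A+=M;b+=M@p;L.append((M,p))
    X=np.linalg.solve(A,b);return X,[np.linalg.norm(M@(X-p)) for M,p in L]
E
python3 - <<'E'
from h import *
import pickle
C={n:capture(n) for n in("scene","top","wrist")}
pickle.dump(C,open('c0.pkl','wb'))
for n,c in C.items():
    cv2.imwrite(f'pics/{n}0.png',c['frame']); print(n,c['fx'],c['k1'],np.round(c['position'],1),np.round(c['orientation'],3).tolist())
o=get_obs();print(o)
E
```

```text
scene 457.9105107273982 -0.013457233289004153 [ 297.5 -596.9  892.7] [[0.955, -0.194, 0.222], [-0.295, -0.67, 0.682], [0.016, -0.717, -0.697]]
top 436.08983774725965 -0.018865033934402718 [ 453.1  136.1 1310.7] [[0.006, -0.996, 0.088], [-1.0, -0.005, 0.02], [-0.019, -0.088, -0.996]]
wrist 307.26733662340536 -0.049621286072239784 [ 243.9 -633.5  372.8] [[0.25, -0.922, -0.294], [-0.968, -0.239, -0.074], [-0.002, 0.304, -0.953]]
{'clock': 0.15, 'qpos': array([ 1.20990751,  0.4776046 ,  0.02238303,  1.55616629, -0.01151165,
        1.10930579, -0.08308887]), 'joint_vel': array([-0.00228078, -0.00271946,  0.00034463, -0.00297557,  0.00052337,
       -0.00135461, -0.00043613]), 'joint_torque': array([ 2.84785179e-03, -5.96926975e+01,  1.61016729e+00, -2.81490594e+01,
        1.26574936e-02,  6.60267484e-03, -3.66768376e-06]), 'ee_pos': array([ 168.69483492, -653.14715888,  238.57804516]), 'eef_rot': array([[ 9.68220665e-01,  2.50097091e-01, -4.34762499e-04],
       [ 2.50097449e-01, -9.68219819e-01,  1.28379995e-03],
       [-9.98710358e-05, -1.35173463e-03, -9.99999081e-01]]), 'ft_force': array([ 0.35599811, -0.80242665,  0.3374199 ]), 'wrist_torque': array([-0.00331546, -0.01659916,  0.01912212]), 'grasp_force': 0.0, 'grip_width': 85.58215286570942}
```

View pics/scene0.png

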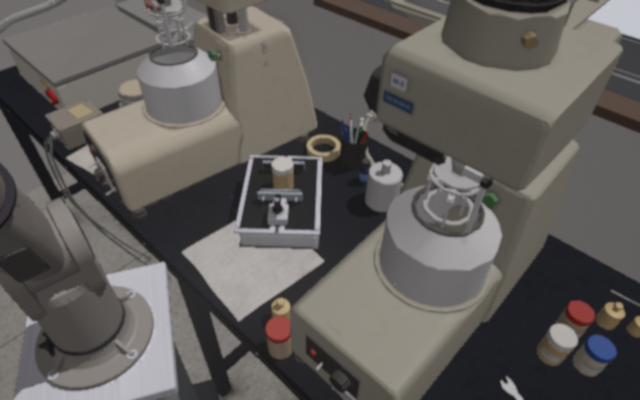

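View pics/top0.png

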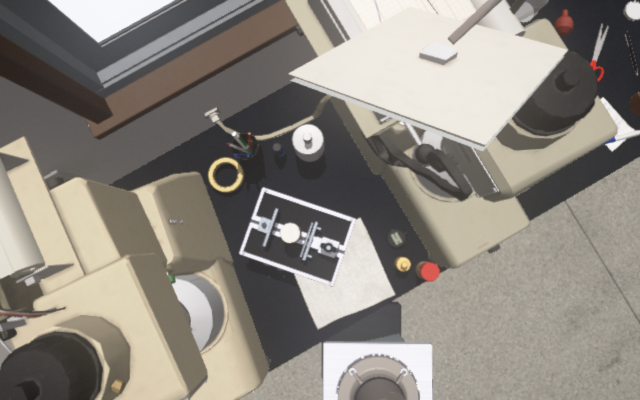

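The scene view shows the shaker around (283,200), with the knob at (278,208) and the jar at (283,172). The top view shows the knob at (328,247), the jar at (290,233) and the far bar at (265,225). Next I enlarge both.

Run:
```python
from h import *
import pickle
C=pickle.load(open('c0.pkl','rb'))
t=cv2.resize(C['top']['frame'][180:295,232:362],None,fx=3,fy=5) 
t=cv2.resize(C['top']['frame'][180:300,230:362],(528,480),interpolation=cv2.INTER_CUBIC)
t=t[:, :]
s=cv2.resize(C['scene']['frame'][145:265,230:330],(400,480),interpolation=cv2.INTER_CUBIC)
im=np.hstack([t[:, :400],s]); 
# shift top crop start 235..335
t=cv2.resize(C['top']['frame'][180:300,258:358],(400,480),interpolation=cv2.INTER_CUBIC)
cv2.imwrite('pics/crop0.png',np.hstack([t,s]))
# frame corners rough check
for z in(0,85):print(z,[onz(C['top'],u,v,z).round(0)[:2].tolist() for u,v in((263,189),(354,218),(331,284),(241,253),(328,247),(290,233))])
for z in (85,133,163): print(z,[onz(C['scene'],u,v,z).round(0)[:2].tolist() for u,v in((248,156),(323,158),(320,245),(239,238),(278,205),(283,163))])
```

```text
0 [[606.0, 345.0], [519.0, 69.0], [323.0, 137.0], [412.0, 407.0], [432.0, 146.0], [473.0, 261.0]]
85 [[596.0, 331.0], [515.0, 73.0], [331.0, 137.0], [415.0, 390.0], [433.0, 146.0], [472.0, 253.0]]
85 [[410.0, 391.0], [606.0, 326.0], [507.0, 34.0], [335.0, 106.0], [445.0, 184.0], [495.0, 336.0]]
133 [[403.0, 332.0], [588.0, 271.0], [495.0, -4.0], [333.0, 64.0], [436.0, 138.0], [484.0, 280.0]]
163 [[399.0, 296.0], [576.0, 237.0], [487.0, -27.0], [331.0, 38.0], [431.0, 109.0], [476.0, 246.0]]
```

View pics/crop0.png

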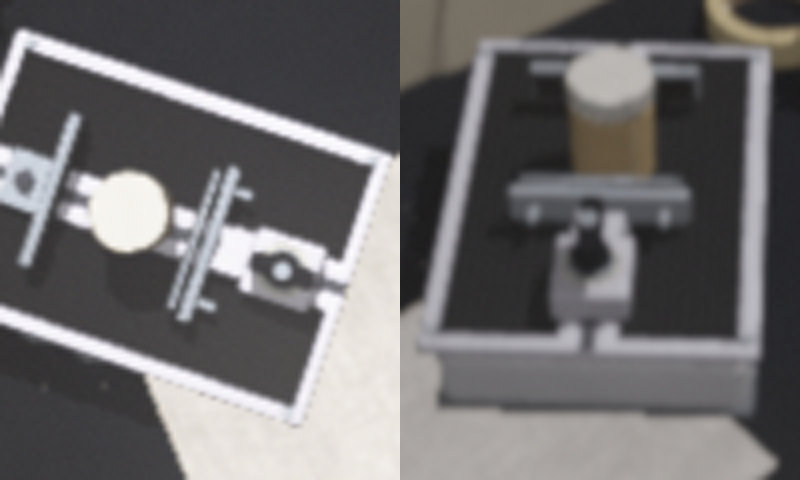

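The crops show the wing roughly along the slot, from about (588,205) to (590,265) in the scene crop. The jar stands between the pad and the far bar. Next I check the heights of the mixer on the way and fit the knob and jar positions.

Run:
```python
from h import *
import pickle
C=pickle.load(open('c0.pkl','rb'));T,S=C['top'],C['scene']
p=lambda n,a,b:print(n,*[np.round(x,1) for x in tri((T,*a),(S,*b))])
p('mixer front L',(441,268),(299,308)); p('mixer front R',(526,222),(383,398)); p('bowl rim L',(415,160),(385,235))
p('knob top',(258+282/4,180+270/4),(230+190/4,145+212/4))
p('lid',(258+128/4,180+211/4),(230+211/4,145+78/4))
# corners of frame: top / scene
p('cA',(354,219),(230+355/4,145+348/4));p('cB',(258+22/4,180+32/4),(230+368/4,145+48/4))
p('cC',(258+297/4,180+420/4),(230+26/4,145+340/4))
```

```text
mixer front L [ 394.4 -152.7  160.2] [12.9 12.9]
mixer front R [ 493.4 -360.7  184.4] [8.8 8.8]
bowl rim L [634.9 -70.2 199.9] [24.7 24.7]
knob top [435.2 143.4 150.6] [2.2 2.2]
lid [473.3 245.2 159.1] [2. 2.]
cA [514.   72.6  84.5] [2. 2.]
cB [601.1 328.6  87.3] [2.8 2.8]
cC [330.9 132.9  84.2] [2.6 2.6]
```

```bash
cat >> h.py <<'E'
def plan(wps,o=None):
    "wps: (x,y,z,yaw of tool x deg) -> rows' shift cm and turn deg in tool frame now"
    o=o or get_obs();R=o['eef_rot'];p=o['ee_pos'];y0=np.degrees(np.arctan2(R[1,0],R[0,0]))
    for x,y,z,w in wps: print(np.round(R.T@(np.array([x,y,z])-p)/10,2).tolist(), round(-(w-y0),1))
E
python3 - <<'E'
from h import *
W=[(169,-653,300,14.5),(169,-653,360,14.5)]
N=16
for i in range(1,N+1):
    s=i/N; a=np.radians(-75.5+s*(18.3+75.5)); r=675+(458-675)*min(1,s*1.6) if s*1.6<1 else 458
    r=max(r,470) if i<N else 458
    W.append((r*np.cos(a),r*np.sin(a),380,14.5+57.6*s))
W+=[(435,143.4,320,72.1),(435,143.4,270,72.1)]
plan(W)
E
```

```text
[0.03, -0.01, -6.14] -0.0
[0.03, -0.02, -12.14] -0.0
[6.69, -2.49, -14.14] -3.6
[12.85, -5.64, -14.14] -7.2
[18.45, -9.34, -14.13] -10.8
[23.42, -13.52, -14.13] -14.4
[27.75, -18.09, -14.12] -18.0
[31.4, -22.95, -14.11] -21.6
[34.36, -28.03, -14.11] -25.2
[36.62, -33.23, -14.1] -28.8
[38.2, -38.46, -14.09] -32.4
[40.13, -43.02, -14.09] -36.0
[42.42, -47.25, -14.08] -39.6
[44.27, -51.69, -14.08] -43.2
[45.65, -56.29, -14.07] -46.8
[46.55, -61.01, -14.06] -50.4
[46.97, -65.8, -14.06] -54.0
[45.7, -70.53, -14.05] -57.6
[45.7, -70.47, -8.05] -57.6
[45.71, -70.47, -3.05] -57.6
```

>>> carry_out --commands '[[1,[0,0,-6],[0,0,0]],[1,[0,0,-12],[0,0,0]],[1,[6.7,-2.5,-14],[0,0,-3.6]],[1,[12.8,-5.6,-14],[0,0,-7.2]],[1,[18.4,-9.3,-14],[0,0,-10.8]],[1,[23.4,-13.5,-14],[0,0,-14.4]],[1,[27.7,-18.1,-14],[0,0,-18]],[1,[31.4,-23,-14],[0,0,-21.6]],[1,[34.4,-28,-14],[0,0,-25.2]],[1,[36.6,-33.2,-14],[0,0,-28.8]],[0.5,[38.2,-38.5,-14],[0,0,-32.4]],[0.5,[40.1,-43,-14],[0,0,-36]],[0.3,[42.4,-47.2,-14],[0,0,-39.6]],[0.3,[44.3,-51.7,-14],[0,0,-43.2]],[0.1,[45.6,-56.3,-14],[0,0,-46.8]],[0.1,[46.5,-61,-14],[0,0,-50.4]],[0,[47,-65.8,-14],[0,0,-54]],[0,[45.7,-70.5,-14],[0,0,-57.6]],[0,[45.7,-70.5,-8],[0,0,-57.6]],[0,[45.7,-70.5,-3],[0,0,-57.6]]]'

```text
clock: 2.65
ee_pos: [434.5, 143.6, 268.0]
eef_rot: [[0.306, 0.952, 0.001], [0.952, -0.306, -0.0], [-0.0, 0.001, -1.0]]
ft_force: [0.4, -0.8, -0.4]
grip_width: 42.7
grasp_force: 0.0
```

Run:
```python
from h import *
import pickle
o=get_obs();print({k:np.round(o[k],3).tolist() for k in('clock','qpos','ee_pos','eef_rot','ft_force','wrist_torque','grip_width')})
c=capture('wrist');pickle.dump(c,open('w1.pkl','wb'));cv2.imwrite('pics/w1.png',c['frame'])
print(np.round(c['position'],1),proj(c,(435,143.4,133)),proj(c,(473,245,163)))
```

```text
{'clock': 2.65, 'qpos': [0.209, 0.145, -0.718, 1.98, 0.111, 1.054, -0.87], 'ee_pos': [434.493, 143.608, 267.967], 'eef_rot': [[0.306, 0.952, 0.001], [0.952, -0.306, -0.0], [-0.0, 0.001, -1.0]], 'ft_force': [0.352, -0.841, -0.436], 'wrist_torque': [-0.048, -0.031, 0.028], 'grip_width': 42.677}
[458.1 218.  402.3] [315.3873337  195.17551565] [322.58886738  62.2793105 ]
```

View pics/w1.png

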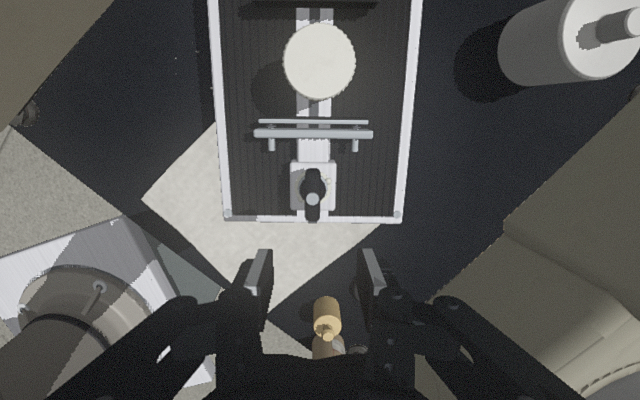

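The wrist picture shows the wing as a dark bar from (313,170) to (313,218). The lid is at (319,62) and the pad plate at (313,122). I measure the wing axis next.

Run:
```python
from h import *
import pickle
c=pickle.load(open('w1.pkl','rb'));T=pickle.load(open('c0.pkl','rb'))['top']
g=cv2.cvtColor(c['frame'],6)
for v in range(164,224,4):print(v,g[v,290:338:2].tolist())
# rails at z 85: left/right edges outer by rows
for v in(40,100,160,200):
    r=g[v,180:440]; w=np.where(r>165)[0]+180; print(v,w.min(),w.max())
```

```text
164 [160, 210, 212, 211, 211, 215, 211, 209, 206, 205, 207, 208, 209, 206, 207, 207, 205, 207, 208, 209, 203, 207, 218, 134]
168 [157, 215, 218, 216, 218, 209, 201, 208, 204, 154, 105, 102, 102, 105, 198, 215, 213, 212, 216, 213, 207, 216, 216, 142]
172 [132, 141, 131, 136, 135, 137, 120, 137, 63, 58, 57, 57, 57, 66, 59, 144, 205, 211, 215, 212, 209, 216, 216, 134]
176 [119, 134, 138, 137, 136, 135, 129, 95, 56, 63, 63, 63, 64, 66, 61, 80, 185, 213, 207, 212, 210, 216, 216, 125]
180 [122, 138, 137, 153, 136, 117, 94, 59, 60, 65, 61, 64, 67, 68, 65, 54, 164, 182, 177, 217, 211, 213, 218, 119]
184 [118, 133, 134, 138, 119, 98, 51, 60, 60, 65, 68, 60, 66, 61, 67, 64, 62, 95, 187, 185, 208, 219, 220, 98]
188 [119, 134, 137, 134, 112, 56, 55, 58, 65, 60, 58, 69, 64, 67, 66, 62, 60, 52, 177, 210, 211, 217, 218, 92]
192 [117, 136, 137, 132, 127, 60, 53, 57, 64, 63, 90, 101, 95, 71, 63, 57, 69, 58, 184, 213, 203, 215, 223, 80]
196 [114, 138, 136, 131, 134, 130, 59, 52, 104, 186, 180, 180, 180, 187, 128, 61, 57, 126, 215, 212, 209, 217, 221, 76]
200 [115, 132, 136, 135, 125, 133, 129, 89, 141, 185, 183, 178, 183, 185, 156, 103, 215, 211, 213, 207, 208, 217, 221, 71]
204 [113, 137, 138, 133, 137, 138, 139, 104, 51, 90, 166, 173, 170, 90, 54, 174, 208, 208, 212, 205, 209, 215, 216, 72]
208 [80, 133, 139, 134, 135, 134, 129, 99, 61, 67, 66, 69, 71, 69, 61, 173, 207, 206, 210, 206, 209, 216, 185, 66]
212 [65, 66, 71, 97, 221, 217, 218, 171, 56, 66, 65, 75, 68, 70, 59, 194, 216, 219, 220, 139, 66, 66, 69, 78]
216 [202, 186, 180, 184, 217, 215, 216, 170, 59, 68, 66, 68, 65, 68, 62, 212, 214, 220, 217, 183, 177, 171, 175, 179]
220 [213, 214, 210, 216, 214, 215, 214, 220, 158, 85, 61, 65, 66, 66, 167, 217, 218, 221, 216, 215, 219, 220, 216, 218]
40 211 418
100 215 413
160 180 407
200 180 403
```

Run:
```python
from h import *
import pickle
C=pickle.load(open('c0.pkl','rb'));c=pickle.load(open('w1.pkl','rb'))
P=lambda u,v,z:onz(c,u,v,z).round(1)
X,e=tri((c,313,199),(C['top'],258+282/4,180+270/4),(C['scene'],230+188/4,145+215/4));print('cap',X.round(1),np.round(e,1))
a,b=P(312.4,216,146),P(312.6,172,146);print('wing',a,b,np.degrees(np.arctan2(b[1]-a[1],b[0]-a[0])), 'width',np.linalg.norm(P(306,212,146)-P(318.7,212,146)))
print('near end',P(312.4,221,146),'cap on146/148',P(313,199,146),P(313,199,150))
L=[P(u,v,90) for u,v in((211,40),(215,100))];R=[P(u,v,90) for u,v in((418,40),(413,100),(407,160),(403,200))]
d=R[-1]-R[0];print('rail dir',np.degrees(np.arctan2(-d[1],-d[0])),'width',L,R)
y=np.array([np.cos(np.radians(72.1)),np.sin(np.radians(72.1))])
XJ,eJ=tri((c,319.5,62),(C['top'],258+128/4,180+211/4),(C['scene'],230+211/4,145+78/4));print('lid',XJ.round(1),np.round(eJ,1),(XJ[:2]-X[:2])@y,(XJ[:2]-X[:2])@np.array([y[1],-y[0]]))
XP,eP=tri((c,313.5,119),(C['top'],258+(175+215)/8,180+(308+172)/8));print('padplate',XP,eP,(XP[:2]-X[:2])@y, (P(313.5,119,116)[:2]-X[:2])@y)
```

```text
cap [434.2 144.1 147.5] [1.1 1.2 2.1]
wing [427.7 129.5 146. ] [440.1 167.2 146. ] 71.79332000723136 width 11.22719911643148
near end [426.2 125.  146. ] cap on146/148 [433.1 144.3 146. ] [433.5 145.5 150. ]
rail dir 71.51845030934399 width [array([385. , 304.2,  90. ]), array([367.9, 253.3,  90. ])] [array([568. , 245.2,  90. ]), array([551.3, 194.2,  90. ]), array([532.4, 138.5,  90. ]), array([518.7,  97.7,  90. ])]
lid [472.6 245.7 158.7] [1.6 1.3 2.8] 108.46639164330627 5.341386749847893
padplate [452.82788243 205.89145557  74.41382211] [np.float64(0.3875697321692166), np.float64(0.3875697321690721)] 64.48846919008153 66.22277839779453
```

>>> carry_out --commands '[[0,[0.06,-0.1,5],[0,0,0.4]],[0,[0.06,-0.1,10],[0,0,0.4]],[0,[0.06,-0.1,13],[0,0,0.4]],[0,[0.06,-0.1,13.7],[0,0,0.4]],[-0.3,[0.06,-0.1,13.7],[0,0,0.4]],[-1,[0.06,-0.1,13.7],[0,0,0.4]],[-1,[0.06,-0.1,13.7],[0,0,0.4]],[-1,[0.06,-0.1,13.7],[0,0,0.4]]]' --newtons 25

```text
clock: 3.7
ee_pos: [433.2, 145.4, 133.9]
eef_rot: [[0.314, 0.95, -0.001], [0.95, -0.314, 0.0], [0.0, -0.001, -1.0]]
ft_force: [-8.6, 3.2, 7.9]
grip_width: 13.6
grasp_force: 26.8
```

```bash
cat >> h.py <<'E'
def st():
    o=get_obs();print({k:np.round(o[k],2).tolist() for k in('clock','ee_pos','ft_force','wrist_torque','grip_width','grasp_force')},'yaw',np.degrees(np.arctan2(o['eef_rot'][1,0],o['eef_rot'][0,0])).round(2),'tilt',o['eef_rot'][:2,2].round(3))
    y=np.array([np.cos(np.radians(71.8)),np.sin(np.radians(71.8))]);print('along slot',(o['ee_pos'][:2]@y).round(2),'across',(o['ee_pos'][:2]@[y[1],-y[0]]).round(2),'F slot',(o['ft_force'][:2]@y).round(2),'F across',(o['ft_force'][:2]@[y[1],-y[0]]).round(2))
E
python3 - <<'E'
from h import *
st();c=capture('wrist');cv2.imwrite('pics/w2.png',c['frame'])
E
```

```text
{'clock': 3.7, 'ee_pos': [433.19, 145.38, 133.89], 'ft_force': [-8.58, 3.2, 7.94], 'wrist_torque': [0.5, 1.72, -0.15], 'grip_width': 13.64, 'grasp_force': 26.76} yaw 71.72 tilt [-0.001  0.   ]
along slot 273.41 across 366.11 F slot 0.36 F across -9.15
```

View pics/w2.png

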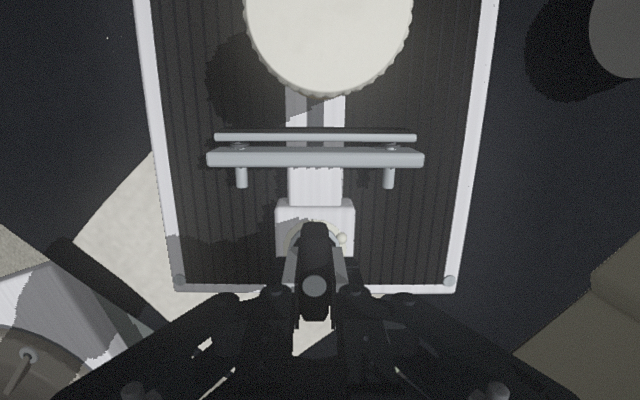

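The wing is held at 13.6 mm width, between the fingers at about (313,270). Small side and upward loads remain; I relieve those and then firm the grip.

>>> carry_out --commands '[[-1,[0,-0.08,-0.3],[0,0,0]],[-1,[0,-0.08,-0.3],[0,0,0]]]'

```text
clock: 4.0
ee_pos: [432.7, 144.7, 134.8]
eef_rot: [[0.314, 0.949, -0.001], [0.949, -0.314, 0.001], [0.001, -0.001, -1.0]]
ft_force: [2.4, 4.8, -19.8]
grip_width: 13.4
grasp_force: 27.0
```

>>> carry_out --commands '[[-1,[0,0,0],[0,0,0]],[-1,[0,0,0],[0,0,0]]]' --newtons 90

```text
clock: 4.25
ee_pos: [432.8, 144.7, 135.0]
eef_rot: [[0.314, 0.949, -0.001], [0.949, -0.314, 0.001], [0.0, -0.001, -1.0]]
ft_force: [1.3, 4.9, -18.8]
grip_width: 11.5
grasp_force: 88.2
```

```bash
python3 -c "
from h import *
st()"
```

```text
{'clock': 4.25, 'ee_pos': [432.76, 144.71, 134.97], 'ft_force': [1.26, 4.86, -18.77], 'wrist_torque': [1.07, -0.12, -0.06], 'grip_width': 11.46, 'grasp_force': 88.24} yaw 71.7 tilt [-0.001  0.001]
along slot 272.64 across 365.91 F slot 5.01 F across -0.32
```

>>> carry_out --commands '[[-1,[0,0,0.2],[0,0,0]],[-1,[0,0,0.2],[0,0,-8]],[-1,[0,0,0.2],[0,0,-16]],[-1,[0,0,0.2],[0,0,-20]],[-1,[0,0,0.2],[0,0,-20]]]'

```text
clock: 4.88
ee_pos: [432.8, 145.1, 134.8]
eef_rot: [[-0.031, 1.0, -0.0], [1.0, 0.031, -0.001], [-0.001, -0.0, -1.0]]
ft_force: [-8.1, 2.6, 7.2]
grip_width: 12.3
grasp_force: 91.8
```

```bash
python3 -c "
from h import *
st()"
```

```text
{'clock': 4.88, 'ee_pos': [432.8, 145.11, 134.75], 'ft_force': [-8.06, 2.6, 7.2], 'wrist_torque': [0.4, 1.85, 0.11], 'grip_width': 12.26, 'grasp_force': 91.85} yaw 91.77 tilt [-0.    -0.001]
along slot 273.03 across 365.82 F slot -0.05 F across -8.47
```

>>> carry_out --commands '[[-1,[0,0,-0.08],[0,0,-8]],[-1,[0,0,-0.08],[0,0,-16]],[-1,[0,0,-0.08],[0,0,-24]],[-1,[0,0,-0.08],[0,0,-32]],[-1,[0,0,-0.08],[0,0,-32]]]'

```text
clock: 5.5
ee_pos: [432.4, 144.9, 134.8]
eef_rot: [[-0.556, 0.831, -0.001], [0.831, 0.556, -0.001], [0.0, -0.001, -1.0]]
ft_force: [-6.2, 4.0, -0.5]
grip_width: 11.6
grasp_force: 90.9
```

Run:
```python
from h import *
st();c=capture('wrist');cv2.imwrite('pics/w3.png',c['frame'])
```

```text
{'clock': 5.5, 'ee_pos': [432.44, 144.87, 134.82], 'ft_force': [-6.25, 3.95, -0.52], 'wrist_torque': [0.6, 1.43, 0.06], 'grip_width': 11.55, 'grasp_force': 90.87} yaw 123.81 tilt [-0.001 -0.001]
along slot 272.68 across 365.56 F slot 1.8 F across -7.17
```

View pics/w3.png

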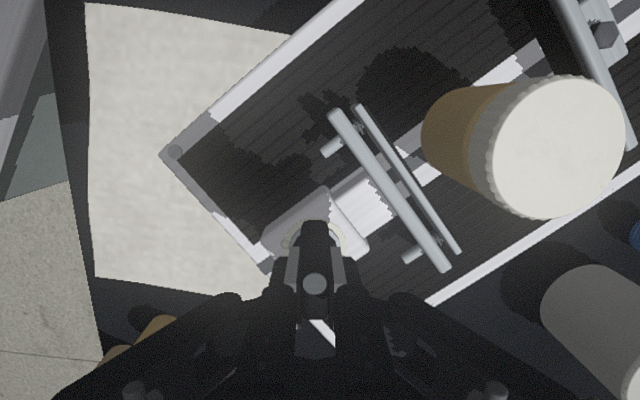

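The wing turned with the gripper (about 52° against the foot at (315,235)), so the bar should be free. Now I slide it.

>>> carry_out --commands '[[-1,[0.05,-0.04,0],[0,0,0]],[-1,[0.23,0.2,0],[0,0,0]],[-1,[0.42,0.43,0],[0,0,0]],[-1,[0.66,0.75,0],[0,0,0]],[-1,[0.91,1.06,0],[0,0,0]],[-1,[1.16,1.38,0],[0,0,0]],[-1,[1.4,1.69,0],[0,0,0]],[-1,[1.65,2.01,0],[0,0,0]],[-1,[1.9,2.32,0],[0,0,0]],[-1,[1.9,2.32,0],[0,0,0]]]' --newtons 60

```text
clock: 6.8
ee_pos: [441.6, 172.5, 134.8]
eef_rot: [[-0.555, 0.832, -0.001], [0.832, 0.555, -0.003], [-0.002, -0.002, -1.0]]
ft_force: [-5.4, -0.0, 2.5]
grip_width: 11.8
grasp_force: 91.0
```

Run:
```python
from h import *
st();c=capture('wrist');t=capture('top');cv2.imwrite('pics/w4.png',np.vstack([c['frame'][:300],cv2.resize(t['frame'][170:270,235:448],(640,300),interpolation=cv2.INTER_CUBIC)]))
```

```text
{'clock': 6.8, 'ee_pos': [441.64, 172.51, 134.79], 'ft_force': [-5.43, -0.01, 2.49], 'wrist_torque': [-0.18, 1.29, 0.01], 'grip_width': 11.8, 'grasp_force': 91.04} yaw 123.68 tilt [-0.001 -0.003]
along slot 301.82 across 365.67 F slot -1.71 F across -5.15
```

View pics/w4.png

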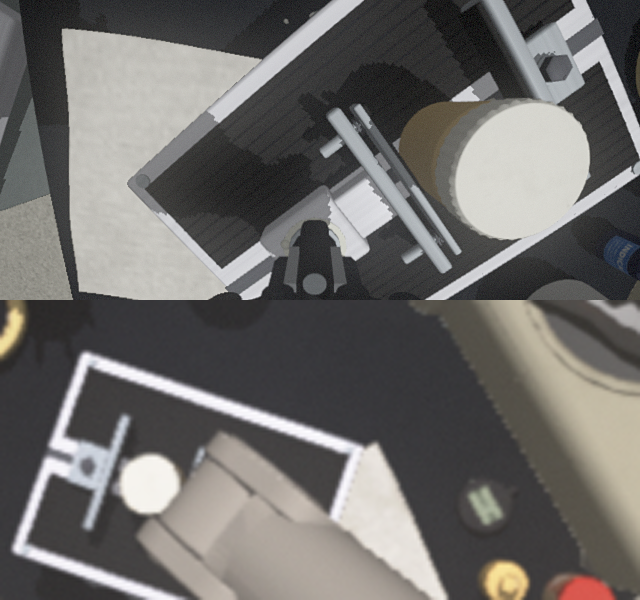

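The bar slid 29 mm. The pad is now at the jar (wrist picture, pad plate at (400,170)), and the jar stands upright short of the far bar. I continue in small steps and feel for contact.

>>> carry_out --commands '[[-1,[0.12,0.16,0],[0,0,0]],[-1,[0.25,0.32,0],[0,0,0]],[-1,[0.37,0.47,0],[0,0,0]],[-1,[0.37,0.47,0],[0,0,0]]]'

```text
clock: 7.4
ee_pos: [443.5, 177.9, 134.8]
eef_rot: [[-0.554, 0.832, -0.001], [0.832, 0.554, -0.003], [-0.002, -0.003, -1.0]]
ft_force: [-7.3, -1.6, 1.6]
grip_width: 11.4
grasp_force: 91.2
```

>>> carry_out --commands '[[-1,[0.12,0.16,0],[0,0,0]],[-1,[0.19,0.24,0],[0,0,0]],[-1,[0.19,0.24,0],[0,0,0]]]'

```text
clock: 7.78
ee_pos: [444.4, 180.6, 134.8]
eef_rot: [[-0.554, 0.832, -0.001], [0.832, 0.554, -0.003], [-0.002, -0.003, -1.0]]
ft_force: [-6.0, -2.9, 3.4]
grip_width: 11.9
grasp_force: 91.3
```

```bash
python3 -c "
from h import *
st()"
```

```text
{'clock': 7.78, 'ee_pos': [444.36, 180.63, 134.79], 'ft_force': [-6.03, -2.93, 3.38], 'wrist_torque': [-0.45, 1.37, 0.05], 'grip_width': 11.91, 'grasp_force': 91.3} yaw 123.66 tilt [-0.001 -0.003]
along slot 310.39 across 365.71 F slot -4.66 F across -4.82
```

>>> carry_out --commands '[[-1,[0.06,0.08,0],[0,0,0]],[-1,[0.12,0.16,0],[0,0,0]],[-1,[0.12,0.16,0],[0,0,0]]]'

```text
clock: 8.15
ee_pos: [445.0, 182.5, 134.8]
eef_rot: [[-0.554, 0.832, -0.001], [0.832, 0.554, -0.003], [-0.002, -0.003, -1.0]]
ft_force: [-6.9, -2.0, 3.1]
grip_width: 11.8
grasp_force: 91.3
```

>>> carry_out --commands '[[-1,[0.06,0.08,0],[0,0,0]],[-1,[0.12,0.16,0],[0,0,0]],[-1,[0.12,0.16,0],[0,0,0]]]'

```text
clock: 8.52
ee_pos: [445.6, 184.4, 134.8]
eef_rot: [[-0.554, 0.832, -0.001], [0.832, 0.554, -0.003], [-0.002, -0.003, -1.0]]
ft_force: [-6.6, -1.0, 3.2]
grip_width: 12.3
grasp_force: 91.3
```

```bash
python3 -c "
from h import *
st()"
```

```text
{'clock': 8.52, 'ee_pos': [445.64, 184.37, 134.78], 'ft_force': [-6.57, -1.04, 3.17], 'wrist_torque': [-0.46, 1.46, 0.04], 'grip_width': 12.25, 'grasp_force': 91.31} yaw 123.66 tilt [-0.001 -0.003]
along slot 314.33 across 365.76 F slot -3.04 F across -5.92
```

Still sliding freely, at 314.3 along the slot, with about -3 to -4.6 N of drag.

>>> carry_out --commands '[[-1,[0.06,0.08,0],[0,0,0]],[-1,[0.12,0.16,0],[0,0,0]],[-1,[0.12,0.16,0],[0,0,0]]]'

```text
clock: 8.9
ee_pos: [446.2, 186.0, 134.8]
eef_rot: [[-0.554, 0.832, -0.001], [0.832, 0.554, -0.004], [-0.002, -0.003, -1.0]]
ft_force: [-6.8, -2.5, 4.0]
grip_width: 11.8
grasp_force: 91.4
```

>>> carry_out --commands '[[-1,[0.06,0.08,0],[0,0,0]],[-1,[0.09,0.12,0],[0,0,0]],[-1,[0.09,0.12,0],[0,0,0]]]'

```text
clock: 9.28
ee_pos: [446.4, 186.7, 134.8]
eef_rot: [[-0.554, 0.833, -0.002], [0.833, 0.554, -0.005], [-0.003, -0.005, -1.0]]
ft_force: [-9.3, -4.3, 6.6]
grip_width: 11.6
grasp_force: 91.9
```

```bash
python3 -c "
from h import *
st()"
```

```text
{'clock': 9.28, 'ee_pos': [446.42, 186.66, 134.78], 'ft_force': [-9.3, -4.34, 6.65], 'wrist_torque': [-1.15, 1.79, 0.04], 'grip_width': 11.63, 'grasp_force': 91.87} yaw 123.64 tilt [-0.002 -0.005]
along slot 316.75 across 365.78 F slot -7.02 F across -7.48
```

>>> carry_out --commands '[[-1,[0.06,0.08,0],[0,0,0]],[-1,[0.06,0.08,0],[0,0,0]],[-1,[0.06,0.08,0],[0,0,0]]]'

```text
clock: 9.65
ee_pos: [446.6, 187.2, 134.8]
eef_rot: [[-0.554, 0.833, -0.002], [0.833, 0.554, -0.006], [-0.004, -0.006, -1.0]]
ft_force: [-8.6, -5.1, 8.7]
grip_width: 11.8
grasp_force: 92.1
```

```bash
python3 -c "
from h import *
st()"
```

```text
{'clock': 9.65, 'ee_pos': [446.61, 187.19, 134.76], 'ft_force': [-8.56, -5.12, 8.73], 'wrist_torque': [-1.39, 1.93, 0.05], 'grip_width': 11.8, 'grasp_force': 92.09} yaw 123.62 tilt [-0.002 -0.006]
along slot 317.31 across 365.81 F slot -7.54 F across -6.53
```

>>> carry_out --commands '[[-1,[0.06,0.08,0],[0,0,0]],[-1,[0.06,0.08,0],[0,0,0]],[-1,[0.06,0.08,0],[0,0,0]]]'

```text
clock: 10.02
ee_pos: [446.7, 187.6, 134.7]
eef_rot: [[-0.553, 0.833, -0.003], [0.833, 0.553, -0.007], [-0.004, -0.006, -1.0]]
ft_force: [-10.1, -7.1, 9.9]
grip_width: 11.7
grasp_force: 92.3
```

```bash
python3 -c "
from h import *
st()"
```

```text
{'clock': 10.02, 'ee_pos': [446.75, 187.61, 134.73], 'ft_force': [-10.06, -7.13, 9.85], 'wrist_torque': [-1.67, 2.13, 0.06], 'grip_width': 11.7, 'grasp_force': 92.34} yaw 123.6 tilt [-0.003 -0.007]
along slot 317.76 across 365.8 F slot -9.92 F across -7.33
```

>>> carry_out --commands '[[-1,[0.06,0.08,0],[0,0,0]],[-1,[0.12,0.16,0],[0,0,0]],[-1,[0.12,0.16,0],[0,0,0]],[-1,[0.12,0.16,0],[0,0,0]]]'

```text
clock: 10.52
ee_pos: [447.1, 188.6, 134.7]
eef_rot: [[-0.553, 0.833, -0.004], [0.833, 0.553, -0.009], [-0.006, -0.008, -1.0]]
ft_force: [-11.1, -10.1, 14.1]
grip_width: 11.9
grasp_force: 92.8
```

```bash
python3 -c "
from h import *
st()"
```

```text
{'clock': 10.52, 'ee_pos': [447.06, 188.57, 134.69], 'ft_force': [-11.11, -10.14, 14.1], 'wrist_torque': [-2.27, 2.47, 0.02], 'grip_width': 11.89, 'grasp_force': 92.84} yaw 123.58 tilt [-0.004 -0.009]
along slot 318.76 across 365.8 F slot -13.11 F across -7.39
```

The pad is pressed about 2.2 mm in. Now I tighten clockwise.

>>> carry_out --commands '[[-1,[0,0,0],[0,0,8]],[-1,[0,0,0],[0,0,16]],[-1,[0,0,0],[0,0,24]],[-1,[0,0,0],[0,0,32]],[-1,[0,0,0],[0,0,40]],[-1,[0,0,0],[0,0,46]],[-1,[0,0,0],[0,0,50]],[-1,[0,0,0],[0,0,52]],[-1,[0,0,0],[0,0,52]]]'

```text
clock: 11.65
ee_pos: [447.4, 188.3, 134.7]
eef_rot: [[0.316, 0.949, -0.003], [0.949, -0.316, -0.009], [-0.009, -0.001, -1.0]]
ft_force: [-9.0, -10.9, 11.6]
grip_width: 11.9
grasp_force: 92.4
```

```bash
python3 -c "
from h import *
st()"
```

```text
{'clock': 11.65, 'ee_pos': [447.4, 188.26, 134.73], 'ft_force': [-9.01, -10.92, 11.57], 'wrist_torque': [-2.37, 2.09, 0.19], 'grip_width': 11.9, 'grasp_force': 92.44} yaw 71.58 tilt [-0.003 -0.009]
along slot 318.59 across 366.22 F slot -13.19 F across -5.15
```

Yaw is back to 71.6° with a moment of only 0.19 N m. I press on against the stop.

>>> carry_out --commands '[[-1,[0,0,0],[0,0,4]],[-1,[0,0,0],[0,0,8]],[-1,[0,0,0],[0,0,8]]]'

```text
clock: 12.02
ee_pos: [447.5, 188.7, 134.8]
eef_rot: [[0.438, 0.899, -0.002], [0.899, -0.438, -0.009], [-0.009, 0.002, -1.0]]
ft_force: [-8.5, -10.0, 10.1]
grip_width: 12.0
grasp_force: 111.3
```

Run:
```python
from h import *
st();c=capture('wrist');cv2.imwrite('pics/w5.png',c['frame'])
```

```text
{'clock': 12.02, 'ee_pos': [447.53, 188.72, 134.76], 'ft_force': [-8.49, -10.05, 10.1], 'wrist_torque': [-2.36, 1.76, 2.51], 'grip_width': 11.96, 'grasp_force': 111.35} yaw 64.0 tilt [-0.002 -0.009]
along slot 319.06 across 366.2 F slot -12.2 F across -4.93
```

View pics/w5.png

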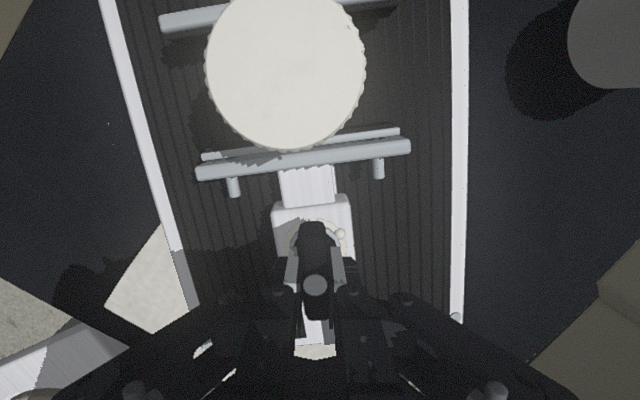

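Firm on the stop at 2.5 N m. The wing at (315,255) lies along the slot, the jar touches the far bar, and the pad gap at (300,150) is still open. I unload the arm and read again before opening.

>>> carry_out --commands '[[-1,[0,0,0],[0,0,-4]],[-1,[-0.15,0,-0.05],[0,0,-7]],[-1,[-0.3,0,-0.1],[0,0,-7]],[-1,[-0.3,0,-0.1],[0,0,-7]]]'

```text
clock: 12.58
ee_pos: [447.3, 188.2, 134.9]
eef_rot: [[0.332, 0.943, -0.001], [0.943, -0.332, -0.003], [-0.003, -0.0, -1.0]]
ft_force: [-1.9, -5.1, -7.1]
grip_width: 11.7
grasp_force: 89.8
```

```bash
python3 -c "
from h import *
st()"
```

```text
{'clock': 12.58, 'ee_pos': [447.28, 188.23, 134.88], 'ft_force': [-1.89, -5.08, -7.08], 'wrist_torque': [-1.14, 0.41, 0.33], 'grip_width': 11.74, 'grasp_force': 89.76} yaw 70.61 tilt [-0.001 -0.003]
along slot 318.51 across 366.11 F slot -5.41 F across -0.21
```

>>> carry_out --commands '[[0,[-0.1,0,0.05],[0,0,0]],[0,[-0.1,0,0.05],[0,0,0]],[0,[-0.1,0,0.05],[0,0,0]],[0,[-0.1,0,-2],[0,0,0]],[0,[-0.1,0,-6],[0,0,0]],[0,[-0.1,0,-12],[0,0,0]],[0,[-0.1,0,-15],[0,0,0]],[0,[-0.1,0,-15],[0,0,0]]]'

```text
clock: 13.58
ee_pos: [448.8, 190.2, 288.1]
eef_rot: [[0.331, 0.944, 0.006], [0.944, -0.331, 0.002], [0.004, 0.005, -1.0]]
ft_force: [0.5, 0.7, -0.1]
grip_width: 42.5
grasp_force: 0.0
```

Run:
```python
from h import *
import pickle
st();c=capture('wrist');cv2.imwrite('pics/w6.png',c['frame']);pickle.dump(c,open('w6.pkl','wb'))
```

```text
{'clock': 13.58, 'ee_pos': [448.77, 190.24, 288.08], 'ft_force': [0.51, 0.74, -0.08], 'wrist_torque': [-0.0, -0.04, -0.03], 'grip_width': 42.53, 'grasp_force': 0.0} yaw 70.68 tilt [0.006 0.002]
along slot 320.89 across 366.9 F slot 0.86 F across 0.25
```

View pics/w6.png

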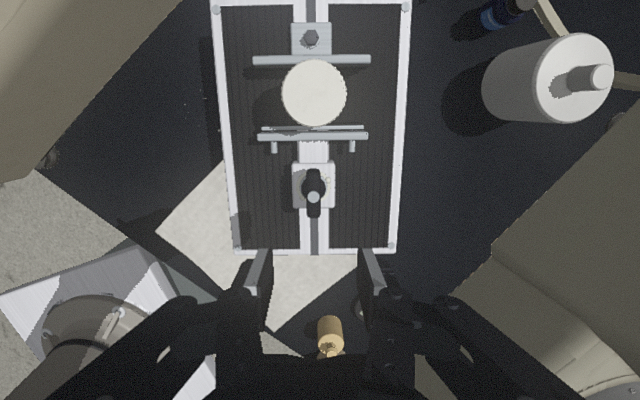

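The jar stands upright at (314,93), between the far bar at (312,59) and the pad at (313,129). The wing at (314,193) lies along the slot. I check the pad's compression by profile against the first view.

Run:
```python
from h import *
import pickle
for f,cols,rows in(('w1.pkl',range(345,362,4),range(112,146)),('w6.pkl',range(345,362,4),range(118,148))):
    c=pickle.load(open(f,'rb'));g=cv2.cvtColor(c['frame'],6)
    print(f,rows[0],g[rows[0]:rows[-1]+1,338:348].mean(1).round().astype(int).tolist(),g[rows[0]:rows[-1]+1,272:284].mean(1).round().astype(int).tolist())
    k=np.array([np.cos(np.radians(71.8)),np.sin(np.radians(71.8))])
    print([round(float(onz(c,314,v,116)[:2]@k),1) for v in(118,122,126,130,134,138)])
```

```text
w1.pkl 112 [75, 73, 74, 75, 72, 64, 66, 90, 196, 196, 188, 173, 80, 55, 60, 61, 80, 118, 156, 179, 189, 185, 184, 182, 180, 167, 131, 63, 56, 58, 59, 60, 63, 62] [57, 57, 57, 56, 56, 61, 84, 181, 188, 183, 178, 91, 58, 63, 73, 74, 115, 131, 174, 183, 181, 180, 180, 181, 173, 142, 78, 82, 84, 89, 93, 94, 95, 94]
[339.6, 336.1, 332.6, 329.0, 325.4, 321.8]
w6.pkl 118 [76, 76, 75, 75, 69, 68, 75, 134, 199, 192, 182, 98, 70, 110, 147, 180, 190, 185, 182, 182, 180, 151, 77, 56, 61, 62, 67, 68, 65, 66] [61, 59, 62, 59, 60, 58, 58, 59, 92, 119, 118, 118, 78, 74, 91, 131, 170, 184, 181, 180, 180, 179, 148, 84, 94, 110, 110, 112, 115, 114]
[388.4, 384.6, 380.8, 377.0, 373.1, 369.3]
```

```bash
python3 -c "
from bench import *
print(hand_in())"
```

```text
the job is handed in; nothing more can be done
None
```

The job is handed in (no verdict came back): the knob was broken loose and retightened on its stop, and the clamp bar holds the upright jar against the far bar by itself, sprung pad about 2–3 mm in, finished at about 14 s.

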